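# Switch on the potting scale and tare the succulent bowl

### The job

The empty white succulent bowl is standing on the potting scale. With the fingertips, press the yellow on/off key firmly for a moment until you feel it stop, let go, then press the blue tare key in the same way and let go. Press firmly but do not crush the keys, do not press the white units key, and leave the bowl standing where it is on the pan.

Things in the scene. Friction and masses are not known exactly. Their poses are not given: they have to be found in the camera images.
- on_key: Yellow on/off key. One of three in a row (along its y, 56 mm apart, colour order varies) on the fixed grey scale's robot-side edge. 32 mm square flat key, 5 mm proud of the console; origin at the centre of its top face, 36 mm above the bench, z up. Gives 1.5 mm (4 N per mm), rigid from 6 N. Answers to fingertips pressing with 5 N or more for 0.2 s; over 40 N damages it.
- tare_key: Blue tare key, in the same row. 32 mm square flat key, 5 mm proud of the console; origin at the centre of its top face, 36 mm above the bench, z up. Gives 1.5 mm (4 N per mm), rigid from 6 N. Answers to fingertips pressing with 5 N or more for 0.2 s; over 40 N damages it.
- unit_key: White units key, in the same row, not to be pressed (a touch over 2 N counts). 32 mm square flat key, 5 mm proud of the console; origin at the centre of its top face, 36 mm above the bench, z up. Gives 1.5 mm (4 N per mm), rigid from 6 N. 
- bowl: Empty round white ceramic bowl, 130 mm across, 55 mm high, about 350 g, loose on the steel pan, its rim 100 mm above the bench, its centre about 170 mm beyond the row of keys as seen from the robot. Origin at the centre of its underside, z up. It must stay within 20 mm of where it stands.
There are look-alikes about, which are no part of the job. Of the things like the bowl, leave any that is green or purple; of the rest the larger one is meant.

How it is judged:
By the outcome, as a careful person would: the job done as asked, in the order asked, and still so for the second after the job is handed in, with the robot touching nothing.
It also fails if it takes over 38 s, if anything falls off the work surface, if the arm or the gripper's body presses on something with over 40 N, if the wrist force passes 120 N, or if a joint passes its speed limit or range.

### The arm

A 6-joint arm with a two-finger parallel gripper is mounted at the origin on the work surface. World frame = base frame: x ahead of the robot, y to its left, z up, the work surface at z = 0. Lengths are in m, angles in rad, forces in N, time in s.
With the tool pointing down it reaches from about 0.25 to 0.775 m from the base axis. Payload 8.9 kg.
Tool frame: the origin (TCP) lies midway between the tips of the shut fingers; the grasp point (between the pads) lies 19 mm behind it; z points along the fingers, y is the direction in which the jaws open and shut (so a half turn about z gives the same grasp; the last joint's range is limited). The gripper opens to 85 mm and grips with 20 to 120 N. Pads are 22 mm wide; open, the fingers measure 114 mm over their backs; the gripper's body (76 mm by 85 mm) begins 54 mm behind the grasp point. The pads swing forward as they close: fully open they stand 13 mm farther back than shut.
Start: joints at [-1.356, 0.291, -0.153, 1.127, 0, 1.431], TCP at [0.182, -0.492, 0.231] pointing down, gripper open.
Joint ranges: [-2.52, 2.52], [-0.91, 1.74], [-1.3, 1.37], [-1.96, 2.02], [-1.52, 1.47], [-3.14, 3.14]. Speed limits (rad/s): [2.22, 2.22, 2.79, 3.14, 3.14, 3.14].

### API

Orientations are given as a rotation vector (axis times angle).
In Python, from rig import r, cams gives the robot as it stands.
- The arm moves only by the shell command python3 -m pendant 'ROWS' [FORCE]. ROWS is a JSON object of lists of equal length, an entry for each row: "translation": the shift along the tool's x, y, z in cm, a list of three; "rotation": the turn, a rotation vector about the tool's x, y, z in rad, a list of three; "jaw": the closure, from 0 (fully open) to 1 (shut). In form: {"translation": [[dx, dy, dz], ...], "rotation": [[wx, wy, wz], ...], "jaw": [jaw, ...]}. A call has 1 to 20 rows; each row shifts and turns the commanded pose from where the row before left it, along the tool's axes as they then stand; what a row does not reach is not made up. A row lasts 1/10 s, in which the tool goes at most 50 mm and 8.59 degrees, less where a joint would pass 70% of its speed; a pose out of reach is approached as far as the arm can. A call is refused whole if a number of a shift passes 5 or a number of a turn 0.15, either way. A call with a gripper value outside its range is refused whole. The fingers move at their own pace and stop on an object; FORCE is the grip in N (left out, the last holds). Time passes only in rows, so rows that do not move let the fingers close. It gives the time, the measured TCP pose, the force and the opening at its end, in the units of the state.
- r.observe(): the state, without advancing time (a new reading comes with each control period).
- cams.capture(name): name is "scene" or "side" or "wrist"; returns a dict with "pixels" (480x640x3 uint8, blue, green, red), "mtx" (3x3 intrinsics, pixels), "position" and "attitude" of the camera in the world. Camera axes: x right, y down, z forward; pixel columns grow to the right and rows downward; lengths in m; the calibration is good to about 2 mm. A picture is of the moment at which its call begins. There is no depth.
- r.hand_in(): hands the job in, once; it reports no verdict.
The state is a dict: "time_s": time; "qpos": joint angles; "joint_vel": joint speeds; "joint_efforts": joint torques, N m; "ee_pos": TCP position; "ee_rot": TCP orientation; "force": force on the tool from outside, world axes, zero at the start; "torque": the same for the moment, N m; "finger_gap": opening from 0.0 (shut) to 1.0 (fully open).
Only numpy, scipy, OpenCV 4.12 (cv2) and the standard library are available. Lean on these libraries where they do the work, as an engineer would, in place of code of your own. Each camera call takes 0.05 s, during which the arm holds its last target.

## Working session

There is one attempt and no reset: what is moved stays moved. The work goes in short steps, Python scripts to look and compute and a shell command to move; the robot and the scene stay as the last step left them, time stands still between calls to the robot, and variables do not carry over. Pictures are saved under pics/ and viewed, and the job is handed in when it is done.

```bash
mkdir -p pics; python3 - <<'E'
from rig import r,cams
import cv2,pickle
d={}
for n in("scene","side","wrist"):
    c=cams.capture(n);d[n]=c;cv2.imwrite(f"pics/{n}0.png",c["pixels"]);print(n,c["position"],c["attitude"])
pickle.dump(d,open("c0.pkl","wb"))
print(d["scene"]["mtx"]);print(r.observe())
E
```

```text
scene [1.04723347 0.4591619  0.56705892] [-0.77222628 -2.49602958  1.18543464]
side [ 0.43647353 -0.5960607   0.62369776] [-2.31657089  0.42334249 -0.19664892]
wrist [ 0.25460174 -0.46439469  0.37175849] [ 2.36167411 -1.64492962 -0.2576053 ]
[[461.96066421   0.         320.82411356]
 [  0.         461.96066421 236.9905061 ]
 [  0.           0.           1.        ]]
{'time_s': 0.15, 'qpos': array([-1.35630616e+00,  2.91145800e-01, -1.53923573e-01,  1.12666516e+00,
       -8.09667138e-06,  1.43148684e+00]), 'joint_vel': array([ 0.00120336, -0.00253217,  0.00225916, -0.0017248 , -0.00139559,
        0.00086988]), 'joint_efforts': array([ 6.70745867e-04, -5.37371814e+01,  3.31518674e+01,  1.15431135e-02,
       -2.13480498e-04,  2.49039539e-05]), 'ee_pos': array([ 0.18182509, -0.49218482,  0.23087782]), 'ee_rot': array([-3.09164230e+00, -5.52688250e-01,  6.80740975e-05]), 'force': array([-0.27375201,  0.00900515, -0.08797044]), 'torque': array([-0.00220288,  0.04870471,  0.01955011]), 'finger_gap': 1.0007549792812263}
```

View pics/scene0.png

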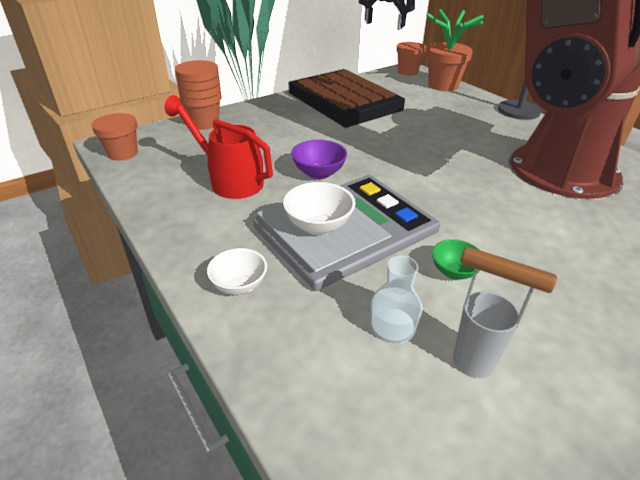

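View pics/side0.png

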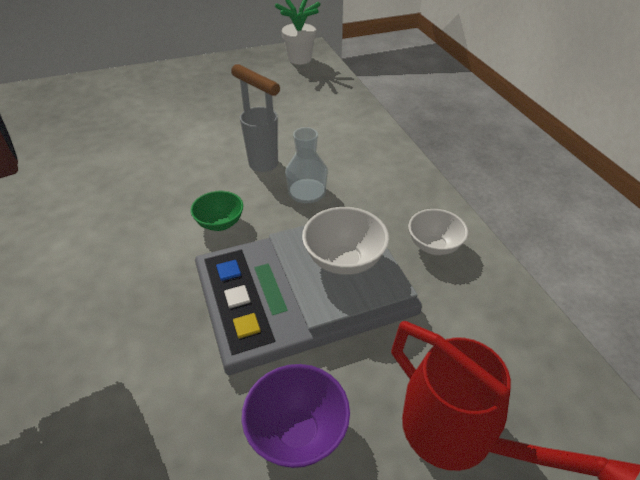

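The scene view has the scale's keys at yellow (370,187), white (387,201) and blue (406,214). The side view has them at (247,325), (237,296) and (228,270). There are four bowls in the scene view. White on the pan is at (319,207), smaller white on the bench at (237,271), purple at (318,158) and green at (455,259). The larger white one on the pan is the one meant, and I won't touch it.

```bash
cat > h.py <<'E'
import numpy as np,cv2
from scipy.spatial.transform import Rotation as R
def ray(c,px,z):
    d=R.from_rotvec(c["attitude"]).as_matrix()@np.linalg.inv(c["mtx"])@[px[0],px[1],1]
    p=np.array(c["position"]); return p+d*(z-p[2])/d[2]
def proj(c,P):
    q=c["mtx"]@(R.from_rotvec(c["attitude"]).as_matrix().T@(np.array(P)-c["position"]));return q[:2]/q[2]
E
python3 - <<'E'
import pickle;from h import *
d=pickle.load(open("c0.pkl","rb"))
for n,s in(("scene",{'y':(370,187),'w':(387,201),'b':(406,214)}),("side",{'y':(247,325),'w':(237,296),'b':(228,270)})):
    c=d[n];hsv=cv2.cvtColor(c["pixels"],cv2.COLOR_BGR2HSV)
    for k,(u,v) in s.items():
        lo,hi={'y':((20,120,60),(35,255,255)),'b':((100,120,60),(125,255,255)),'w':((0,0,120),(180,60,255))}[k]
        m=cv2.inRange(hsv,lo,hi);_,l,st,ce=cv2.connectedComponentsWithStats(m)
        i=l[v,u];print(n,k,st[i],ce[i],ray(c,ce[i],.034).round(4))
    crop=c["pixels"][150:250,320:450] if n=="scene" else c["pixels"][240:365,190:310]
    cv2.imwrite(f"pics/crop_{n}.png",cv2.resize(crop,None,fx=4,fy=4,interpolation=cv2.INTER_CUBIC))
E
```

```text
scene y [359 182  22  14 190] [369.65263158 188.41052632] [ 0.4835 -0.1555  0.034 ]
scene w [377 194  22  15 187] [387.54545455 200.78609626] [ 0.4825 -0.0994  0.034 ]
scene b [395 207  24  16 228] [406.12719298 214.25      ] [ 0.4829 -0.0437  0.034 ]
side y [233 313  28  25 498] [246.17670683 324.99196787] [ 0.4839 -0.1597  0.034 ]
side w [224 285  26  21 374] [236.48395722 295.32085561] [ 0.4837 -0.1025  0.034 ]
side b [216 259  25  22 380] [228.13684211 269.55526316] [ 0.4836 -0.0478  0.034 ]
```

View pics/crop_side.png

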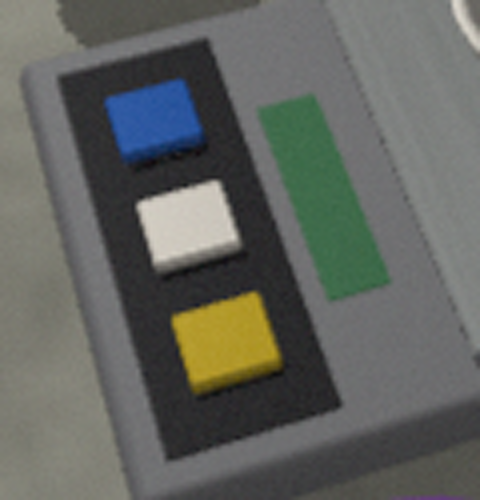

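View pics/crop_scene.png

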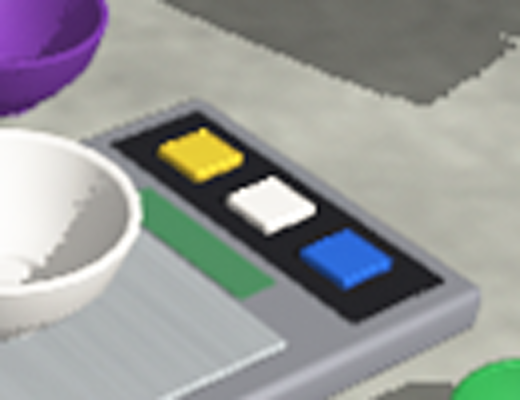

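The crops confirm it: yellow is at about (0.484, -0.157), blue at (0.4835, -0.046), and white lies between them. I'll shut the fingers, square up the wrist and move above yellow.

```bash
python3 -m pendant '{"translation": [[0,0,0],[0,0,0],[0,0,0],[2.5,-2.8,0],[2.5,-2.8,0],[2.5,-2.8,0],[2.5,-2.8,0],[2.5,-2.8,0],[2.5,-2.8,0],[2.5,-2.8,0],[2.5,-2.8,0],[2.5,-2.8,0],[2.5,-2.8,0],[2.5,-2.8,0],[2.5,-2.8,0],[0,0,0],[0,0,0]], "rotation": [[0,0,0.118],[0,0,0.118],[0,0,0.117],[0,0,0],[0,0,0],[0,0,0],[0,0,0],[0,0,0],[0,0,0],[0,0,0],[0,0,0],[0,0,0],[0,0,0],[0,0,0],[0,0,0],[0,0,0],[0,0,0]], "jaw": [1,1,1,1,1,1,1,1,1,1,1,1,1,1,1,1,1]}' 40
python3 - <<'E'
from rig import r
o=r.observe();print(o['ee_pos'],o['ee_rot'],o['force'],o['finger_gap'])
E
```

```text
time_s: 1.85
ee_pos: [0.4816, -0.1557, 0.231]
ee_rot: [-3.142, -0.004, 0.001]
force: [0.7, -0.9, -0.6]
finger_gap: -0.003
[ 0.48163622 -0.15566448  0.23095831] [-3.14153523e+00 -4.26938851e-03  1.35865563e-03] [ 0.69257131 -0.88226437 -0.57043504] -0.0027685900848559686
```

```bash
python3 -m pendant '{"translation": [[0.2,0.1,3],[0,0,4],[0,0,4],[0,0,3],[0,0,2],[0,0,1.5],[0,0,0],[0,0,0]], "rotation": [[0,0,0],[0,0,0],[0,0,0],[0,0,0],[0,0,0],[0,0,0],[0,0,0],[0,0,0]], "jaw": [1,1,1,1,1,1,1,1]}'
python3 - <<'E'
from rig import r,cams
import cv2
from h import *
for n in("scene","side"):
    c=cams.capture(n); P=r.observe()["ee_pos"]; u,v=proj(c,P).astype(int);print(n,u,v)
    im=c["pixels"][v-80:v+70,u-100:u+100]
    cv2.imwrite(f"pics/a_{n}.png",cv2.resize(im,None,fx=4,fy=4,interpolation=cv2.INTER_CUBIC))
print(r.observe()['force'])
E
```

```text
time_s: 2.65
ee_pos: [0.4832, -0.158, 0.0566]
ee_rot: [-3.142, 0.001, 0.001]
force: [0.1, -0.4, 0.0]
finger_gap: -0.003
scene 369 178
side 244 313
[ 0.21899188 -0.57161645 -0.27769858]
```

View pics/a_side.png

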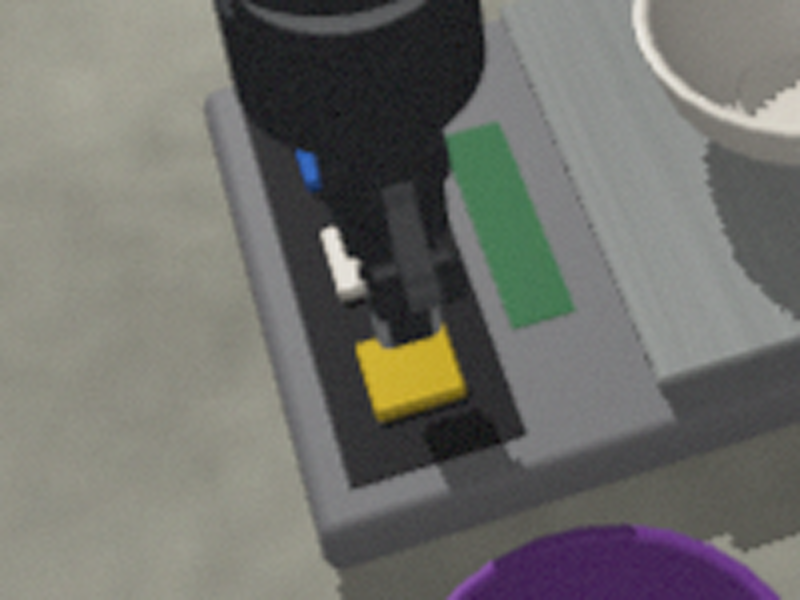

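View pics/a_scene.png

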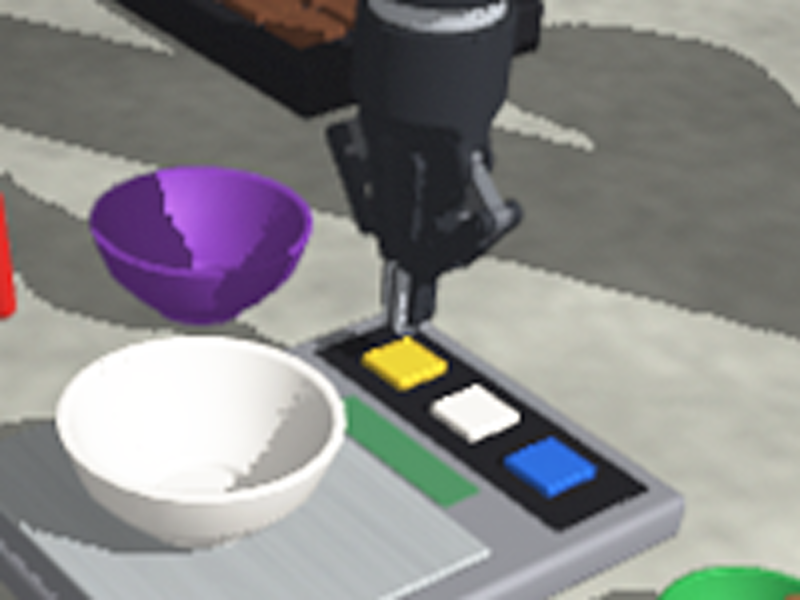

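The fingertips are 2 cm above the yellow key and centred on it in both views, and the bowl is clear. I'll approach to just above the key, then press in small steps.

```bash
python3 -m pendant '{"translation": [[0,0,1],[0,0,0.7],[0,0,0],[0,0,0.1],[0,0,0.1],[0,0,0]], "rotation": [[0,0,0],[0,0,0],[0,0,0],[0,0,0],[0,0,0],[0,0,0]], "jaw": [1,1,1,1,1,1]}'
```

```text
time_s: 3.35
ee_pos: [0.4837, -0.1572, 0.0373]
ee_rot: [3.142, 0.001, 0.0]
force: [0.1, 0.3, 0.0]
finger_gap: -0.002
```

```bash
python3 -m pendant '{"translation": [[0,0,0.1],[0,0,0.1],[0,0,0]], "rotation": [[0,0,0],[0,0,0],[0,0,0]], "jaw": [1,1,1]}'
```

```text
time_s: 3.65
ee_pos: [0.4838, -0.1573, 0.0354]
ee_rot: [3.141, 0.001, 0.001]
force: [-0.2, -0.3, 1.8]
finger_gap: 0.0
```

```bash
python3 -m pendant '{"translation": [[0,0,0.1],[0,0,0],[0,0,0]], "rotation": [[0,0,0],[0,0,0],[0,0,0]], "jaw": [1,1,1]}'
python3 -m pendant '{"translation": [[0,0,0.06],[0,0,0],[0,0,0]], "rotation": [[0,0,0],[0,0,0],[0,0,0]], "jaw": [1,1,1]}'
```

```text
time_s: 3.95
ee_pos: [0.4838, -0.1573, 0.0346]
ee_rot: [3.141, 0.001, 0.001]
force: [-1.4, 0.7, 4.9]
finger_gap: 0.004
time_s: 4.25
ee_pos: [0.4838, -0.1573, 0.0345]
ee_rot: [3.141, 0.001, 0.001]
force: [-3.2, 1.7, 12.8]
finger_gap: 0.001
```

Force is 12.8 N against a firm stop. I'll hold briefly, let go, and cross high over to blue.

```bash
python3 -m pendant '{"translation": [[0,0,0],[0,0,0],[0,0,0]], "rotation": [[0,0,0],[0,0,0],[0,0,0]], "jaw": [1,1,1]}'
python3 -m pendant '{"translation": [[0,0,-1],[0,0,-2],[0,0,-1],[0,0,0],[0,-2.8,0],[0,-2.8,0],[0,-2.8,0],[0,-2.8,0],[0,0,0],[0,0,0],[0,0,1],[0,0,1],[0,0,0],[0,0,0]], "rotation": [[0,0,0],[0,0,0],[0,0,0],[0,0,0],[0,0,0],[0,0,0],[0,0,0],[0,0,0],[0,0,0],[0,0,0],[0,0,0],[0,0,0],[0,0,0],[0,0,0]], "jaw": [1,1,1,1,1,1,1,1,1,1,1,1,1,1]}'
python3 - <<'E'
from rig import r,cams
import cv2
from h import *
ims=[]
for n in("scene","side"):
    c=cams.capture(n); P=r.observe()["ee_pos"]; u,v=proj(c,P).astype(int);print(n,u,v)
    ims.append(cv2.resize(c["pixels"][v-80:v+70,u-100:u+100],None,fx=2,fy=2,interpolation=cv2.INTER_CUBIC))
cv2.imwrite("pics/b.png",np.hstack(ims))
E
```

```text
time_s: 4.55
ee_pos: [0.4838, -0.1574, 0.0345]
ee_rot: [3.141, 0.001, 0.001]
force: [-2.4, 1.5, 13.8]
finger_gap: 0.0
time_s: 5.95
ee_pos: [0.483, -0.0456, 0.0531]
ee_rot: [-3.141, 0.0, 0.002]
force: [0.1, 0.9, 0.2]
finger_gap: -0.001
scene 406 205
side 226 259
```

View pics/b.png

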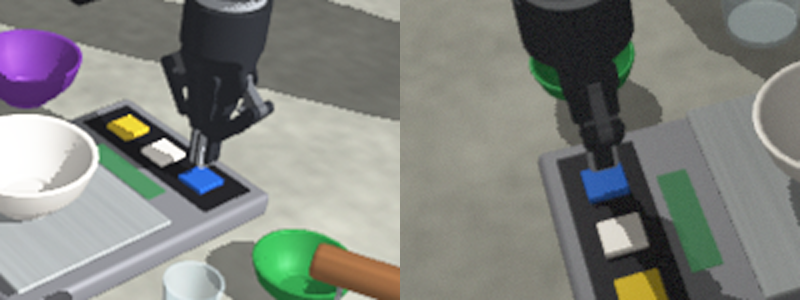

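The fingertips are centred over the blue key (crop pixels about (200,180) left and (605,183) right) and clear of the white one. Now I'll press blue.

```bash
python3 -m pendant '{"translation": [[0,0,0.9],[0,0,0.6],[0,0,0.2],[0,0,0],[0,0,0]], "rotation": [[0,0,0],[0,0,0],[0,0,0],[0,0,0],[0,0,0]], "jaw": [1,1,1,1,1]}'
python3 -m pendant '{"translation": [[0,0,0.1],[0,0,0],[0,0,0]], "rotation": [[0,0,0],[0,0,0],[0,0,0]], "jaw": [1,1,1]}'
```

```text
time_s: 6.55
ee_pos: [0.4836, -0.0452, 0.0367]
ee_rot: [-3.142, -0.001, 0.0]
force: [0.4, 0.9, 1.6]
finger_gap: 0.003
time_s: 6.85
ee_pos: [0.4838, -0.0453, 0.0359]
ee_rot: [3.142, 0.001, 0.001]
force: [0.9, 0.6, 1.5]
finger_gap: 0.002
```

```bash
python3 -m pendant '{"translation": [[0,0,0.1],[0,0,0.05],[0,0,0]], "rotation": [[0,0,0],[0,0,0],[0,0,0]], "jaw": [1,1,1]}'
python3 -m pendant '{"translation": [[0,0,0.06],[0,0,0],[0,0,0]], "rotation": [[0,0,0],[0,0,0],[0,0,0]], "jaw": [1,1,1]}'
```

```text
time_s: 7.15
ee_pos: [0.4838, -0.0453, 0.0346]
ee_rot: [3.141, 0.001, 0.001]
force: [0.5, 0.6, 6.4]
finger_gap: 0.002
time_s: 7.45
ee_pos: [0.4838, -0.0453, 0.0345]
ee_rot: [3.141, 0.001, 0.001]
force: [-3.0, 0.7, 16.2]
finger_gap: 0.0
```

It's at the stop with 16 N. I'll hold, then let go.

```bash
python3 -m pendant '{"translation": [[0,0,0],[0,0,0],[0,0,0]], "rotation": [[0,0,0],[0,0,0],[0,0,0]], "jaw": [1,1,1]}'
python3 -m pendant '{"translation": [[0,0,-1],[0,0,-3],[0,0,-4],[0,0,-4],[0,0,-2],[0,0,0],[0,0,0]], "rotation": [[0,0,0],[0,0,0],[0,0,0],[0,0,0],[0,0,0],[0,0,0],[0,0,0]], "jaw": [1,1,1,1,1,1,1]}'
python3 - <<'E'
from rig import r,cams
import cv2
from h import *
cv2.imwrite("pics/end.png",np.hstack([cv2.resize(cams.capture(n)["pixels"],(400,300)) for n in("scene","side")]))
E
```

```text
time_s: 7.75
ee_pos: [0.4838, -0.0453, 0.0345]
ee_rot: [3.141, 0.001, 0.001]
force: [-3.2, 1.1, 14.5]
finger_gap: 0.001
time_s: 8.45
ee_pos: [0.4835, -0.0452, 0.1736]
ee_rot: [3.142, 0.001, 0.001]
force: [0.8, 0.3, -0.6]
finger_gap: 0.005
```

View pics/end.png

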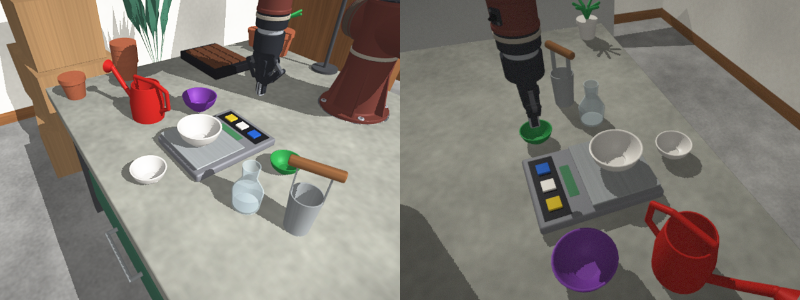

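The arm is clear above the scale. The bowl is unmoved at (199,129) in the half-size scene picture, which matches (319,207) at the start, and everything else is in place.

```bash
python3 -c "
from rig import r
print(r.hand_in())"
```

```text
the job is handed in; nothing more can be done
None
```

I pressed the yellow on/off key and then the blue tare key with the shut fingertips, and handed the job in at about 8.5 s.

- **Yellow key:** pressed to its stop with about 13–14 N, held about 0.5 s, then released.
- **Blue key:** pressed to its stop with about 15–16 N, held about 0.5 s, then released.
- **White units key:** not touched; the fingers crossed about 4 cm above it.
- **Last checks:** the arm was 17 cm above the bench with about zero force on the tool. By eye, the bowl and everything else stood where they started. The scale showed no readout I could check, so the key presses are judged from force and travel alone.
- **Disagreement:** the two cameras differed by about 4 mm along the row of keys. I aimed at the midpoint, well within the 32 mm keys.

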